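# Back the cross-started plug to its slot and lock it home

### The job

Two identical sample cells stand on the worktop; the plug of one stands proud because it was started wrong and its cross lugs sit on top of the cell's head. Without lifting it out, turn that plug backward (anticlockwise seen from above) until its lugs are over the slot and it drops in, then turn it forward (clockwise) to its stop so that it is locked home. Leave the other cell's plug, which is already home, as it is.

Things in the scene. Friction and masses are not known exactly. Their poses are not given: they have to be found in the camera images.
- plug: The loose dark steel T-handle plug that stands proud, 0.25 kg, 79 mm tall. Origin: centre of its foot; z up its axis, x along bar and lugs. From the foot up: round pilot dia. 16 to 26 mm, cross lugs 46 mm along x, 10 wide, to 33 mm, stem dia. 15 to 55 mm, then the bar. Same after half a turn. At the start x is 40 to 60 degrees clockwise (from above) of the cell's x.
- plug_bar (a point): Centre of that plug's T-bar, on its axis, 67 mm above its foot. Bar: 64 mm along x, 12 thick (y), 24 tall (55 to 79 mm); gripped across the 12 mm from above. Within about 10 degrees of the slot the plug is free to sink 18 mm: by its weight if held loosely; gripped tightly it must be lowered. Sunk, it turns freely clockwise only, to a hard stop about 80 degrees from the slot.
- cell: Cell of that plug: fixed, light metal, square head 76 mm wide, its top 72 mm high, on a round foot dia. 120 mm. Origin: centre of its underside, on the bore's axis (bore 1.5 mm play round the pilot); z up; x along the through slot in its top (52 x 20 mm, centred). Plug's foot is 46 mm above this origin while proud (lugs resting on the top), 28 mm when sunk.
- closed_bar_end (a point): On the other, identical plug, already locked home in the identical neighbouring fixed cell and not to be moved: point 30 mm from its axis along its T-bar, at the bar's mid height (95 mm above the worktop). Its bar is about 77 degrees clockwise of its slot.
Mind the look-alikes: they are no part of the job. What is shaped like the plug but orange or turquoise is not meant.

How it is judged (in metres and radians):
On the way:
1. the plug has dropped into the slot: foot under 32 mm above the cell's underside, bar within 20 degrees of the slot (z of plug in the frame of cell below 0.032 m and angle between the x axis of plug and the x axis of cell, either way round below 0.35 rad), for 0.05 s.
At the end, for the whole second after the job is handed in: The plug is sunk in its cell (foot less than 32 mm above the cell's underside, within 10 mm of the bore's axis, upright within about 8 degrees), turned at least 65 degrees forward of the slot (stop at about 80), and at rest (z of plug in the frame of cell below 0.032 m and angle between the x axis of plug and the x axis of cell, either way round above 1.13 rad and angle between plug's own z axis and vertical below 0.15 rad and horizontal distance between plug and cell below 0.01 m and linear speed of plug below 0.02 m/s); the robot touches nothing.
It fails at once if the plug is lifted out (more than about 15 mm above where it stood) (z of plug in the frame of cell above 0.061 m).
It fails at once if the plug is turned on forward, more than about 72 degrees off the slot, while its lugs are still on top of the head (z of plug in the frame of cell above 0.04 m and angle between the x axis of plug and the x axis of cell, either way round above 1.26 rad).
It fails at once if the other cell's plug is moved or turned (bar end by more than 12 mm) (distance of closed_bar_end from where it was at the start of the episode above 0.012 m).
It also fails if it takes over 45 s, if anything falls off the work surface, if the arm or the gripper's body presses on something with over 40 N, if the wrist force passes 120 N, or if a joint passes its speed limit or range.

### The arm

A 6-joint arm with a two-finger parallel gripper is mounted at the origin on a cart in front of the work surface, level with it; the furniture and walls round the work are solid. World frame = base frame: x ahead of the robot, y to its left, z up, the work surface at z = 0. Lengths are in m, angles in degrees, forces in N, time in s.
With the tool pointing down it reaches from about 0.4 to 0.825 m from the base axis. Payload 7 kg.
Tool frame: the origin (TCP) lies at the very end of the fingers, on their centre line; the grasp point (between the pads) lies 19 mm behind it (r.hold_point_z is the distance from the TCP to the grasp point, in m); x points along the fingers, y is the direction in which the jaws open and shut, and the axes are right-handed (so a half turn about x gives the same grasp; the last joint's range is limited). The gripper opens to 88 mm and grips with 3 to 60 N. Pads are 19 mm wide; open, the fingers measure 130 mm over their backs; the gripper's body (78 mm by 193 mm) begins 47 mm behind the grasp point.
Start: joints at [80.678, 20.546, 0.682, 0, -70.136, -16.507], TCP at [0.294, 0.608, 0.227] pointing down, gripper open.
Joint ranges: [-176.03, 176.03], [-82.01, 121.73], [-58.28, 71.71], [-173.87, 95.51], [-174.79, -0.11], [-173.66, 173.66]. Speed limits (degrees/s): [136.94, 136.94, 172.46, 180, 180, 180].

### API

Orientations are given as [roll, pitch, yaw] about the fixed x, y, z axes, in that order (R = Rz(yaw) Ry(pitch) Rx(roll)).
In Python, from plant import r gives the robot as it stands. The module is installed in compiled form; this text tells all that it offers.
- The arm moves only by the shell command python3 -m creep 'ROWS' [FORCE]. ROWS is JSON, a list of rows, each a list of 7 numbers: the turn, a rotation vector about the tool's x, y, z in rad, then the shift along the tool's x, y, z in cm, then the opening in per cent of the stroke, from 0 (shut) to 100 (fully open). In form: [[rx, ry, rz, x, y, z, fingers], ...]. A call has 1 to 8 rows; each row shifts and turns the commanded pose from where the row before left it, along the tool's axes as they then stand; what a row does not reach is not made up. A row lasts 1/10 s, in which the tool goes at most 50 mm and 8.59 degrees, less where a joint would pass 70% of its speed; a pose out of reach is approached as far as the arm can. A call is refused whole if a number of a shift passes 5 or a number of a turn 0.15, either way. A call with a gripper value outside its range is refused whole. The fingers move at their own pace and stop on an object; FORCE is the grip in N (left out, the last holds). Time passes only in rows, so rows that do not move let the fingers close. It gives the time, the measured TCP pose, the force and the opening at its end, in the units of the state.
- r.get_state(): the state, without advancing time (a new reading comes with each control period).
- r.capture(name): name is "scene" or "top" or "wrist"; returns (picture, depth): 480x640x3 uint8, blue, green, red; 480x640 float32, m along the optical axis (not along the pixel's ray), 0 where there is no reading.
- r.camera_info(name): a dict with "fovy" (degrees; the focal length in pixels is half the picture's height over the tangent of half this angle, whatever the lens; pixels are square), "cx", "cy" (the principal point, pixels), "camera_from_world" (4x4, takes a point from world to camera coordinates). Camera axes: x right, y down, z forward; pixel columns grow to the right and rows downward; lengths in m; the calibration is good to about 2 mm. A picture is of the moment at which its call begins: read the wrist's pose just before it. camera_info takes no time and is no camera call; for the wrist camera it gives the pose at the moment of the call.
- r.close_job(): hands the job in, once; it reports no verdict.
Trained networks look in the newest picture that a camera, given by its name, has taken for a name from the list of things; names that differ only in an ending like _2 or _b are one class to them, and where a whole thing is asked for, a point or a joint stands for the part that bears it (a point fixed in the world has none). Each returns a list of dicts, best first, with "score" (0 to 1); they miss things now and then, are a little off and sometimes report something else, mostly with a low value. They report only what shows in the picture. A call takes as long as a camera call. They do not tell look-alikes from the thing itself.
- r.look_for(query, camera): "rect" ([left, top, right, bottom] in pixels, round what is visible of it).
- r.masks_of(query, camera): "pixels" (480x640 bool, what is visible of it) and "rect" ([left, top, right, bottom] in pixels, round what is visible of it).
The state is a dict: "time_s": time; "joints": joint angles; "qd": joint speeds; "joint_torque": joint torques, N m; "tcp_pos": TCP position; "eef_rot": TCP orientation; "contact_force": force on the tool from outside, world axes, zero at the start; "moment": the same for the moment, N m; "gripper_width": finger opening in m.
Only numpy, scipy, OpenCV 4.12 (cv2) and the standard library are available. Lean on these libraries where they do the work, as an engineer would, in place of code of your own. Each camera call takes 0.05 s, during which the arm holds its last target. There are 200 camera calls.

## Working session

There is one attempt and no reset: what is moved stays moved. The work goes in short steps, Python scripts to look and compute and a shell command to move; the robot and the scene stay as the last step left them, time stands still between calls to the robot, and variables do not carry over. Pictures are saved under pics/ and viewed, about 8 in all and at most 12, crops included, and the job is handed in when it is done.

```bash
mkdir -p pics; python3 - <<'E'
from plant import r
import cv2,numpy as np
s=r.get_state();print(s['time_s'],s['tcp_pos'],s['eef_rot'],s['gripper_width'],r.hold_point_z)
ims=[]
for c in('scene','top'):
    p,d=r.capture(c);cv2.imwrite(f'pics/{c}.png',p);np.save(c+'.npy',d)
    i=r.camera_info(c);print(c,i['fovy'],i['cx'],i['cy'],np.round(i['camera_from_world'],3).tolist())
    for q in('plug','cell'):
        for m in r.look_for(q,c):print(c,q,m)
E
```

```text
0.0 [0.29390321 0.607106   0.2256216 ] [  94.7280563    89.9041434  -111.10857865] 0.087979478886744 0.0188
scene 54.003763423334334 326.02206630423484 242.87280375220007 [[0.829, -0.56, 0.016, -0.37], [-0.227, -0.361, -0.905, 0.252], [0.512, 0.746, -0.426, 0.79], [0.0, 0.0, 0.0, 1.0]]
scene plug {'rect': [299.0, 233.5, 326.6, 253.4], 'score': 0.91}
scene plug {'rect': [374.2, 257.1, 393.7, 286.4], 'score': 0.85}
scene plug {'rect': [235.3, 203.5, 258.0, 228.2], 'score': 0.69}
scene plug {'rect': [228.4, 217.1, 247.0, 240.6], 'score': 0.61}
scene cell {'rect': [287.2, 245.6, 335.5, 288.4], 'score': 0.84}
top 57.58209821165136 319.97978645478037 233.2209317033752 [[0.006, -1.0, -0.014, 0.133], [-0.989, -0.004, -0.146, 0.529], [0.146, 0.014, -0.989, 1.086], [0.0, 0.0, 0.0, 1.0]]
top plug {'rect': [165.2, 230.0, 183.4, 254.2], 'score': 0.84}
top plug {'rect': [352.3, 195.8, 375.7, 206.9], 'score': 0.79}
top plug {'rect': [307.4, 227.9, 324.4, 251.7], 'score': 0.65}
top plug {'rect': [194.5, 253.0, 210.0, 280.4], 'score': 0.48}
top cell {'rect': [296.0, 223.8, 343.2, 267.0], 'score': 0.9}
```

View pics/scene.png

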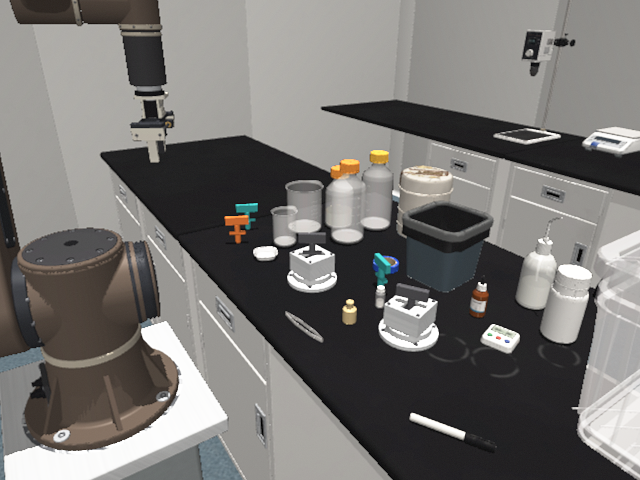

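View pics/top.png

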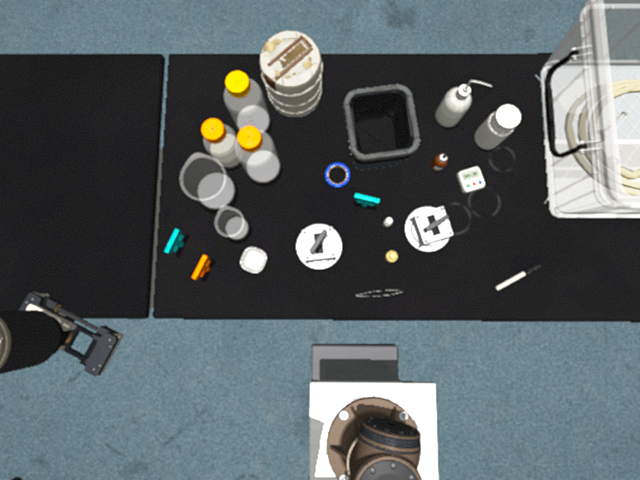

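The top view shows cells at about (319,246) and (429,228), each with a dark plug. The orange and turquoise look-alikes are elsewhere. Next I'll measure both plugs' height and angle.

```bash
cat > h.py <<'E'
from plant import r
import cv2,numpy as np
def world(c,d,info=None):
    i=info or r.camera_info(c);f=240/np.tan(np.radians(i['fovy']/2))
    v,u=np.mgrid[:480,:640];P=np.stack([(u-i['cx'])*d/f,(v-i['cy'])*d/f,d],-1)
    T=np.linalg.inv(i['camera_from_world']);return P@T[:3,:3].T+T[:3,3]
def bar(W,p,x0,y0,zlo,R=.045):
    m=(np.hypot(W[...,0]-x0,W[...,1]-y0)<R)&(W[...,2]>zlo)&(p.max(-1)<110)
    q=W[m];(c,wh,a)=cv2.minAreaRect((q[:,:2]*1000).astype(np.float32))
    b=cv2.boxPoints((c,wh,a));e=b[1]-b[0];g=b[2]-b[1];e=e if np.hypot(*e)>np.hypot(*g) else g
    return len(q),np.round(c,1),np.round(wh,1),np.degrees(np.arctan2(e[1],e[0]))%180,np.percentile(q[:,2],[10,50,90])
E
python3 - <<'E'
from h import *
for c,b in(('top',[(319,246),(429,228)]),):
    d=np.load(c+'.npy');p=cv2.imread(f'pics/{c}.png');W=world(c,d)
    for u,v in b:
        S=W[v-30:v+30,u-30:u+30].reshape(-1,3);pp=p[v-30:v+30,u-30:u+30].reshape(-1,3)
        for lo,hi in((.06,.08),(.085,.14)):
            q=S[(S[:,2]>lo)&(S[:,2]<hi)];print((u,v),lo,len(q),np.round(q.min(0),3),np.round(q.max(0),3),np.round(np.median(q,0),3))
            (cc,wh,a)=cv2.minAreaRect((q[:,:2]*1000).astype(np.float32));print(cc,wh,a)
p=cv2.imread('pics/top.png');s=cv2.imread('pics/scene.png')
z=lambda a:cv2.resize(a,(400,300),interpolation=cv2.INTER_CUBIC)
cv2.imwrite('pics/z1.png',np.vstack([np.hstack([z(p[216:276,279:359]),z(p[198:258,389:469])]),np.hstack([z(s[230:290,272:352]),z(s[280:340,370:450])])]))
E
```

```text
(319, 246) 0.06 689 [0.456 0.1   0.06 ] [0.539 0.18  0.078] [0.496 0.14  0.071]
(498.1822814941406, 140.56919860839844) (76.56927490234375, 75.86017608642578) 6.6733317375183105
(319, 246) 0.085 156 [0.469 0.12  0.088] [0.526 0.16  0.129] [0.497 0.139 0.124]
(497.59429931640625, 139.708984375) (13.52023696899414, 63.64199447631836) 55.78156280517578
(429, 228) 0.06 712 [ 0.498 -0.194  0.06 ] [ 0.592 -0.099  0.078] [ 0.543 -0.143  0.07 ]
(545.77734375, -147.21963500976562) (76.3937759399414, 77.20094299316406) 17.95547103881836
(429, 228) 0.085 140 [ 0.524 -0.176  0.085] [ 0.565 -0.117  0.11 ] [ 0.544 -0.145  0.105]
(545.4701538085938, -146.9720916748047) (11.977685928344727, 64.11600494384766) 31.474807739257812
```

View pics/z1.png

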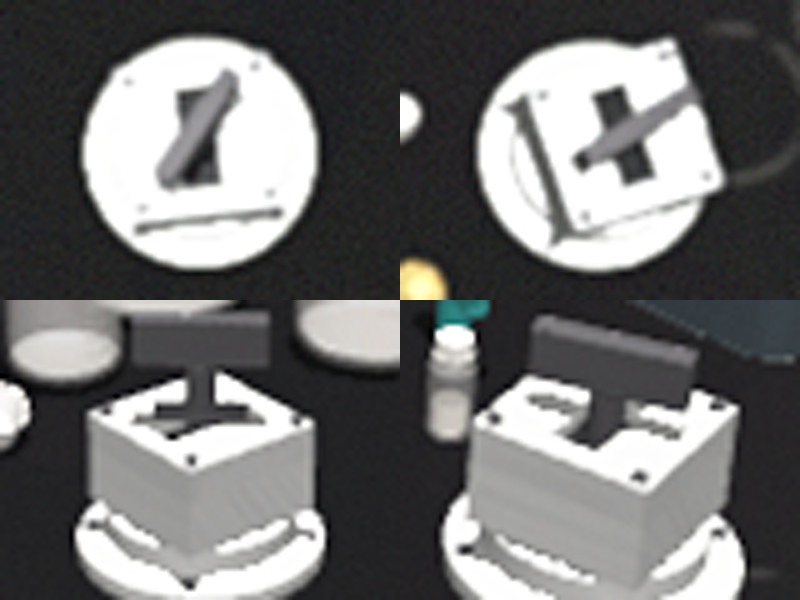

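The left cell at (0.498, 0.140) holds the proud plug: its bar top is at 0.125, against 0.107 for the other. The bar points about -34° and the slot about +6.7°. The right-hand cell's plug is home. Next I'll work out the tool-frame move.

```bash
cat >> h.py <<'E'
from scipy.spatial.transform import Rotation as Ro
def go(x,y,z,yaw):
    "print tool-frame shift (cm) and rx (rad) so that jaw y is along yaw (mod 180)"
    s=r.get_state();R=Ro.from_euler('xyz',s['eef_rot'],degrees=True).as_matrix()
    a=np.degrees(np.arctan2(R[1,1],R[0,1]))
    d=[-((yaw-a+90)%180-90)]
    print('t',round(s['time_s'],2),'tcp',np.round(s['tcp_pos'],4),'jaw yaw',round(a,2),'shift cm',np.round(R.T@(np.array([x,y,z])-s['tcp_pos'])*100,2),'rx rad',np.round(np.radians(d),3),'x axis',np.round(R[:,0],3),'F',np.round(s['contact_force'],1),'M',np.round(s['moment'],2),'w',round(s['gripper_width'],4),'j',np.round(s['joints'],1))
E
python3 -c "
from h import *
go(.498,.140,.226,56)
W=world('top',np.load('top.npy'));m=(W[...,0]>.3)&(W[...,0]<.62)&(W[...,1]>.05)&(W[...,1]<.5)
print(W[m][:,2].max(), W[np.where(m,W[...,2],0)>.13][:,:3][:5])"
```

```text
t 0.3 tcp [0.294  0.6074 0.2263] jaw yaw -115.83 shift cm [  0.04  33.18 -38.73] rx rad [0.143] x axis [-0.    -0.001 -1.   ] F [0.3 0.1 0.2] M [ 0.01  0.03 -0.03] w 0.0875 j [ 80.7  20.6   0.7  -0.  -70.1 -16.5]
1.1534713773484608 [[0.36341136 0.11948742 1.15347138]
 [0.36341136 0.11948742 1.15347138]
 [0.36341136 0.11948742 1.15347138]
 [0.36341136 0.11948742 1.15347138]
 [0.36341136 0.11948742 1.15347138]]
```

```bash
python3 -m creep '[[0,0,0,0,3,-3.5,100],[0,0,0,0,3,-3.5,100],[0,0,0,0,3,-3.5,100],[0,0,0,0,3,-3.5,100],[0,0,0,0,3,-3.5,100],[0,0,0,0,3,-3.5,100],[0,0,0,0,3,-3.5,100],[0,0,0,0,3,-3.5,100]]'
python3 -m creep '[[0,0,0,0,3,-3.5,100],[0,0,0,0,3,-3.5,100],[0,0,0,0,3,-3.5,100],[0.143,0,0,0,0.2,-0.2,100],[0,0,0,0,0,0,100],[0,0,0,0,0,0,100]]'
python3 - <<'E'
from h import *
go(.498,.140,.226,56)
i=r.camera_info('wrist');p,d=r.capture('wrist');cv2.imwrite('pics/w1.png',p);W=world('wrist',d,i)
print(bar(W,p,.498,.14,.11))
m=(np.hypot(W[...,0]-.498,W[...,1]-.14)<.056)&(abs(W[...,2]-.072)<.006);print(m.sum(),cv2.minAreaRect((W[m][:,:2]*1000).astype(np.float32)))
E
```

```text
time_s: 1.1
tcp_pos: [0.4419, 0.2678, 0.2269]
eef_rot: [-106.2, 90.0, 48.0]
contact_force: [0.5, 0.5, -0.2]
gripper_width: 0.0882
time_s: 1.7
tcp_pos: [0.4977, 0.1402, 0.2266]
eef_rot: [-73.5, 90.0, 72.7]
contact_force: [0.2, 0.6, 0.0]
gripper_width: 0.0875
t 1.7 tcp [0.4977 0.1402 0.2266] jaw yaw -123.85 shift cm [ 0.06  0.   -0.04] rx rad [0.003] x axis [ 0.  0. -1.] F [0.2 0.6 0. ] M [ 0.07 -0.   -0.03] w 0.0875 j [ 37.5   5.6 -19.   -0.  -65.4  18.6]
(23321, array([499.4, 139.1]), array([89.9, 63.5]), np.float32(55.7462), array([0.30442803, 0.32939177, 0.33455241]))
4450 ((497.5106201171875, 137.43890380859375), (76.3749008178711, 76.32525634765625), 6.821609973907471)
```

View pics/w1.png

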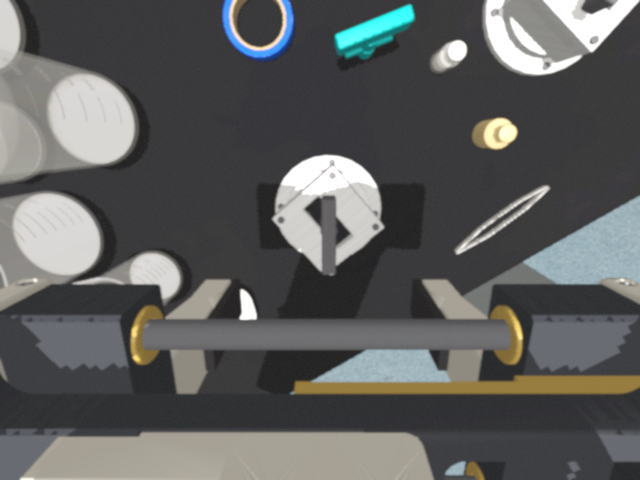

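The wrist view shows the bar at (329,235), straight along the tool's z, with its slot diamond beneath. I'll refit the bar without the gripper pixels.

```bash
sed -i "s/(W\[...,2\]>zlo)/(W[...,2]>zlo)\&(W[...,2]<.14)/" h.py; python3 - <<'E'
from h import *
i=r.camera_info('wrist');p,d=r.capture('wrist');W=world('wrist',d,i);print(bar(W,p,.498,.14,.115))
E
```

```text
(1011, array([497.8, 137.3]), array([11.3, 63.9]), np.float32(146.68076), array([0.12339155, 0.12439324, 0.12525556]))
```

```bash
python3 -m creep '[[0,0,0,3,-0.1,0.1,60],[0,0,0,3,0,0,40],[0,0,0,3,0,0,40],[0,0,0,2.5,0,0,40],[0,0,0,1.1,0,0,40],[0,0,0,0,0,0,20],[0,0,0,0,0,0,5],[0,0,0,0,0,0,5]]' 12
python3 -m creep '[[0,0,0,0,0,0,0],[0,0,0,0,0,0,0]]' 12
python3 -c "
from h import *
go(.498,.1385,.1,56.3)"
```

```text
time_s: 2.6
tcp_pos: [0.4984, 0.1423, 0.102]
eef_rot: [-115.2, 89.9, 30.9]
contact_force: [0.1, -0.3, -0.5]
gripper_width: 0.0293
time_s: 2.8
tcp_pos: [0.4979, 0.1416, 0.1015]
eef_rot: [-118.7, 89.9, 27.3]
contact_force: [0.6, -1.3, 4.4]
gripper_width: 0.0132
t 2.8 tcp [0.4979 0.1416 0.1015] jaw yaw -124.01 shift cm [ 0.15  0.25 -0.18] rx rad [-0.005] x axis [ 0.001  0.001 -1.   ] F [ 0.6 -1.3  4.4] M [-0.62  0.33  0.08] w 0.0132 j [ 37.6  12.7 -28.7   0.  -48.6  18.3]
```

```bash
python3 -m creep '[[0,0,0,0,0,0,25],[0,0,0,0.1,0.2,-0.15,25],[0,0,0,0,0,0,25],[0,0,0,0,0,0,0],[0,0,0,0,0,0,0],[0,0,0,0,0,0,0]]' 12
python3 -c "
from h import *
go(.498,.139,.1,56.3)"
```

```text
time_s: 3.4
tcp_pos: [0.4976, 0.1389, 0.0994]
eef_rot: [80.8, 90.0, -133.2]
contact_force: [0.8, -1.0, 0.2]
gripper_width: 0.0128
t 3.4 tcp [0.4976 0.1389 0.0994] jaw yaw -124.02 shift cm [-0.06 -0.03 -0.03] rx rad [-0.006] x axis [-0. -0. -1.] F [ 0.8 -1.   0.2] M [-0.12 -0.06 -0.01] w 0.0128 j [ 37.4  12.8 -28.8   0.  -48.4  18.6]
```

```bash
python3 -m creep '[[-0.12,0,0,0,0,0,0],[-0.12,0,0,0,0,0,0],[-0.12,0,0,0,0,0,0],[-0.12,0,0,0,0,0,0],[-0.12,0,0,0,0,0,0],[-0.11,0,0,0,0,0,0],[0,0,0,0,0,0,0],[0,0,0,0,0,0,0]]' 12
python3 -c "
from h import *
go(.498,.139,.082,96.7)"
```

```text
time_s: 4.2
tcp_pos: [0.4974, 0.1389, 0.0993]
eef_rot: [16.9, 90.0, -156.7]
contact_force: [0.6, -0.5, -2.5]
gripper_width: 0.0125
t 4.2 tcp [0.4974 0.1389 0.0993] jaw yaw -83.53 shift cm [ 1.73 -0.   -0.06] rx rad [-0.004] x axis [-0.001 -0.    -1.   ] F [ 0.6 -0.5 -2.5] M [-0.08 -0.01 -0.02] w 0.0125 j [ 37.4  12.8 -28.8  -0.  -48.4  59.1]
```

Fz of -2.5 N is about the plug's weight, so it's hanging over the slot. I'll lower it gently.

```bash
python3 -m creep '[[0,0,0,0.4,0,0,0],[0,0,0,0.4,0,0,0],[0,0,0,0.4,0,0,0],[0,0,0,0.4,0,0,0],[0,0,0,0,0,0,0]]' 12
python3 -c "
from h import *
go(.498,.139,.082,96.7)"
```

```text
time_s: 4.7
tcp_pos: [0.4972, 0.1387, 0.0828]
eef_rot: [26.0, 89.9, -147.4]
contact_force: [-0.2, -0.1, -3.2]
gripper_width: 0.0127
t 4.7 tcp [0.4972 0.1387 0.0828] jaw yaw -83.36 shift cm [ 0.08 -0.02 -0.08] rx rad [-0.001] x axis [-0.001 -0.001 -1.   ] F [-0.2 -0.1 -3.2] M [-0.05  0.01 -0.02] w 0.0127 j [ 37.4  14.  -29.9  -0.  -46.2  59.2]
```

```bash
python3 -m creep '[[0,0,0,0.15,0,0,0],[0,0,0,0,0,0,0]]' 12
python3 -m creep '[[0.14,0,0,0,0,0,0],[0.14,0,0,0,0,0,0],[0.14,0,0,0,0,0,0],[0.14,0,0,0,0,0,0],[0,0,0,0,0,0,0]]' 12
python3 -c "
from h import *
go(.498,.139,.082,96.7)"
```

```text
time_s: 4.9
tcp_pos: [0.4976, 0.139, 0.082]
eef_rot: [40.6, 90.0, -132.7]
contact_force: [0.4, -0.3, -1.9]
gripper_width: 0.0124
time_s: 5.4
tcp_pos: [0.4977, 0.139, 0.0822]
eef_rot: [-117.8, 90.0, 36.6]
contact_force: [0.5, 0.1, -2.8]
gripper_width: 0.0126
t 5.4 tcp [0.4977 0.139  0.0822] jaw yaw -115.55 shift cm [ 0.02 -0.01 -0.03] rx rad [-0.563] x axis [ 0.  0. -1.] F [ 0.5  0.1 -2.8] M [ 0.03  0.01 -0.04] w 0.0126 j [ 37.4  14.1 -29.9   0.  -46.   27.1]
```

Turning freely. I'll continue to about 77°, then ease onto the stop.

```bash
python3 -m creep '[[0.13,0,0,0,0,0,0],[0.13,0,0,0,0,0,0],[0.13,0,0,0,0,0,0],[0.13,0,0,0,0,0,0],[0.13,0,0,0,0,0,0],[0.1,0,0,0,0,0,0],[0,0,0,0,0,0,0]]' 12
python3 -c "
from h import *
go(.498,.139,.082,96.7)"
python3 -m creep '[[0.04,0,0,0,0,0,0],[0.04,0,0,0,0,0,0],[0,0,0,0,0,0,0]]' 12
python3 -c "
from h import *
go(.498,.139,.082,96.7)"
```

```text
time_s: 6.1
tcp_pos: [0.4977, 0.139, 0.0822]
eef_rot: [-81.2, 90.0, 30.5]
contact_force: [0.1, 0.4, -1.7]
gripper_width: 0.0125
t 6.1 tcp [0.4977 0.139  0.0822] jaw yaw -158.26 shift cm [ 0.02 -0.03 -0.01] rx rad [-1.308] x axis [ 0.  0. -1.] F [ 0.1  0.4 -1.7] M [ 0.05 -0.04  0.02] w 0.0125 j [ 37.4  14.1 -29.9   0.  -46.  -15.7]
time_s: 6.4
tcp_pos: [0.4975, 0.1389, 0.082]
eef_rot: [98.6, 90.0, -154.1]
contact_force: [-1.0, 0.2, -3.0]
gripper_width: 0.0125
t 6.4 tcp [0.4975 0.1389 0.082 ] jaw yaw -162.72 shift cm [ 0.   -0.05 -0.01] rx rad [-1.386] x axis [-0. -0. -1.] F [-1.   0.2 -3. ] M [-0.05  0.24  0.04] w 0.0125 j [ 37.4  14.1 -29.9  -0.  -46.  -20.1]
```

```bash
python3 -m creep '[[0.03,0,0,0,0,0,0],[0,0,0,0,0,0,0]]' 12
python3 -c "
from h import *
go(.498,.139,.082,96.7)"
python3 -m creep '[[0,0,0,0,0,0,12],[0,0,0,0,0,0,25],[0,0,0,0,0,0,30],[0,0,0,-2,0,0,30],[0,0,0,-4,0,0,40],[0,0,0,-4,0,0,60],[0,0,0,-4,0,0,60],[0,0,0,0,0,0,60]]'
python3 - <<'E'
from h import *
go(.498,.139,.22,96.7)
i=r.camera_info('wrist');p,d=r.capture('wrist');W=world('wrist',d,i);print(bar(W,p,.498,.139,.095))
p,d=r.capture('top');W=world('top',d);print(bar(W,p,.498,.139,.095),bar(W,p,.5455,-.147,.095))
p,d=r.capture('scene');W=world('scene',d)
z=lambda a:cv2.resize(a,(400,300),interpolation=cv2.INTER_CUBIC)
cv2.imwrite('pics/e.png',np.hstack([z(p[230:290,272:352]),z(p[280:340,370:450])]))
E
```

```text
time_s: 6.6
tcp_pos: [0.4975, 0.1389, 0.082]
eef_rot: [108.6, 90.0, -146.0]
contact_force: [-2.1, -0.6, -2.2]
gripper_width: 0.0126
t 6.6 tcp [0.4975 0.1389 0.082 ] jaw yaw -164.64 shift cm [ 0.   -0.06 -0.  ] rx rad [-1.42] x axis [-0. -0. -1.] F [-2.1 -0.6 -2.2] M [-0.08  0.41  0.1 ] w 0.0126 j [ 37.4  14.1 -29.9  -0.  -46.  -22. ]
time_s: 7.4
tcp_pos: [0.5009, 0.1405, 0.2285]
eef_rot: [-79.2, 89.4, 26.2]
contact_force: [0.6, -0.1, -0.7]
gripper_width: 0.0507
t 7.4 tcp [0.5009 0.1405 0.2285] jaw yaw -164.63 shift cm [ 0.85  0.33 -0.07] rx rad [-1.419] x axis [ 0.01   0.005 -1.   ] F [ 0.6 -0.1 -0.7] M [ 0.15 -0.04 -0.01] w 0.0507 j [ 37.4   5.4 -19.    0.1 -65.  -22.1]
(220, array([497.3, 137.7]), array([11.9, 63.3]), np.float32(108.57149), array([0.10454754, 0.10606504, 0.10718278]))Traceback (most recent call last):
  File "<stdin>", line 4, in <module>
  File "h.py", line 11, in bar
    return len(q),np.round(c,1),np.round(wh,1),np.degrees(np.arctan2(e[1],e[0]))%180,np.percentile(q[:,2],[10,50,90])
                                                                                     ~~~~~~~~~~~~~^^^^^^^^^^^^^^^^^^^
    return _quantile_unchecked(
        a, q, axis, out, overwrite_input, method, keepdims, weights)
    return _ureduce(a,
                    func=_quantile_ureduce_func,
    ...<5 lines>...
                    overwrite_input=overwrite_input,
                    method=method)
    r = func(a, **kwargs)
    result = _quantile(arr,
                       quantiles=q,
    ...<2 lines>...
                       out=out,
                       weights=wgt)
    slices_having_nans = np.isnan(arr[-1, ...])
                                  ~~~^^^^^^^^^
IndexError: index -1 is out of bounds for axis 0 with size 0
```

The wrist view measures the bar at -71.4°, which is 78° past the slot, with its top at 0.107, so it is sunk. The arm hides it from the top camera. I'll check the neighbour and the scene view, then hand in.

```bash
python3 - <<'E'
from h import *
p,d=r.capture('top');W=world('top',d);print(bar(W,p,.5455,-.147,.095));p0=cv2.imread('pics/top.png');print(bar(world('top',np.load('top.npy')),p0,.5455,-.147,.095))
p,d=r.capture('scene')
z=lambda a:cv2.resize(a,(400,300),interpolation=cv2.INTER_CUBIC)
cv2.imwrite('pics/e.png',np.hstack([z(p[230:290,272:352]),z(p[280:340,370:450])]))
E
```

```text
(10, array([ 536.7, -133.2]), array([11.3, 30.4]), np.float32(124.03737), array([0.09615221, 0.1031799 , 0.10745235]))
(9, array([ 536.7, -133.1]), array([11.4, 29.8]), np.float32(123.71569), array([0.09885968, 0.10272347, 0.1044909 ]))
```

View pics/e.png

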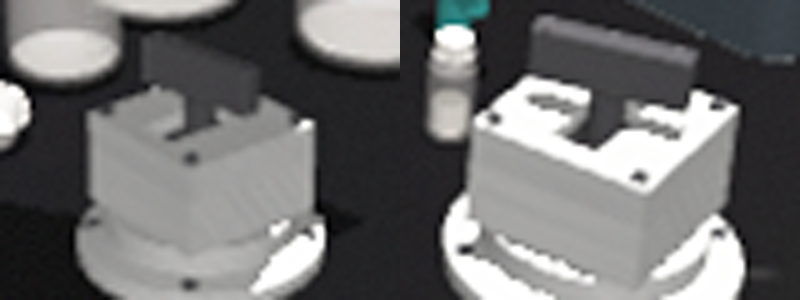

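The left crop shows the plug sunk and turned across its slot at (200,80), clear of the gripper. The neighbouring plug on the right looks the same as before. Handing in.

```bash
python3 -c "
from plant import r
print(r.close_job())"
```

```text
the job is handed in; nothing more can be done
None
```

The proud plug is now sunk in its cell and locked, and I handed the job in after about 8 s of the 45 s allowed. I gripped its T-bar at 12 N, turned it about 41° anticlockwise to the slot, lowered it about 18 mm, then turned it clockwise to the stop. After that I let go and lifted clear.

**Last checks:**
- **Plug:** the wrist camera put the bar 78° clockwise of the slot with its top at 107 mm, so the plug is sunk; its centre is within about 2 mm of the bore axis. The gripper had turned to about 81° from the slot with the moment rising, so the stop was reached.
- **Other plug:** it looks the same in the scene view. The top-view fit before and after agreed to 0.1 mm, but from only 9–10 pixels.
- **Failed check:** the final top-view fit of the turned plug failed because the arm hid it, so its end state rests on the wrist measurement and the scene picture.
- **Mended on the way:** my first grasp was about 3 mm off-centre, so I opened, corrected and gripped again before turning.

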